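# Clear condemned parts into the two-bay shutter box

### The job

Clear the condemned parts off the bench into the reject box. First slide the shutter by its grip to the right-hand mark, so that the bay on the robot's left stands open, and drop in every latch spring pack; then slide the shutter to the left-hand mark, so that the right bay stands open, and drop in every ring gauge. Finish with the shutter's pointer set on the centre mark, both bays covered, and leave the crane hook tip, roll pin and pin punch where they are.

Things in the scene. Friction and masses are not known exactly. Their poses are not given: they have to be found in the camera images.
- reject_box: reject box fixed to the bench, grey steel: 400 long (its y), 130 deep (its x), 70 high, solid ends, two open-topped bays in the middle of its length; a guide rail 8 wide runs along each long edge (outer edge x = +-65), top at z = 79. Origin at the centre of its underside; x to the far side, y along the track to the robot's left, z up. Mark positions are points of their own
- left_bay (a point): centre of the inner floor of the bay on the robot's left (+y), 6 above the bench; axes as the box. Each bay is 110 (x) by 90 (y) inside and 64 deep to the rim, with an 8 thick wall between the bays
- right_bay (a point): centre of the inner floor of the bay on the robot's right (-y), 6 above the bench; same size as the left bay; axes as the box
- shutter (a joint): aluminium plate 112 x 196 (along y) x 5, underside 72 above the bench, over the bays; value = shift along box +y (m). 0: pointer at centre mark, both bays covered. -0.096: at right-hand mark, left bay open, right covered. +0.096: at left-hand mark, right bay open, left covered. End stops +-0.115, beyond the marks. About 2 N of friction; stays where left
- grip (a point): centre of the shutter's black upright grip, 95 above the bench: a bar 40 (box x) by 14 (box y), from the plate's top at z = 77 up to z = 113; it stands on the middle of the plate and moves with it; axes as the box
- pointer (a point): front end of the black pointer line on the shutter's plate, in line with the grip's centre; moves with the shutter
- right_mark (a point): black witness mark on top of the front guide rail, 96 to the right (-y) of the centre mark; each mark is drawn also on the far rail and down both long faces
- centre_mark (a point): black witness mark on the front guide rail at the middle of the box
- left_mark (a point): black witness mark on the front guide rail, 96 to the left (+y) of the centre mark
- pack1: condemned latch spring pack: flat bar-shaped stack of bare steel leaves with a clamp band round its middle, 60 long (its x) x 22 wide (its y) x 14 high (its z), about 130 g, lies flat; origin at the centre of its underside. May be absent
- pack2: condemned latch spring pack: flat bar-shaped stack of bare steel leaves with a clamp band round its middle, 60 long (its x) x 22 wide (its y) x 14 high (its z), about 130 g, lies flat; origin at the centre of its underside. May be absent
- pack3: condemned latch spring pack: flat bar-shaped stack of bare steel leaves with a clamp band round its middle, 60 long (its x) x 22 wide (its y) x 14 high (its z), about 130 g, lies flat; origin at the centre of its underside. May be absent
- ring1: condemned ring gauge: bare steel ring, outer diameter 48, bore 30, 12 high (along its z), about 100 g, lies flat; origin at the centre of its underside. May be absent
- ring2: condemned ring gauge: bare steel ring, outer diameter 48, bore 30, 12 high (along its z), about 100 g, lies flat; origin at the centre of its underside. May be absent
- ring3: condemned ring gauge: bare steel ring, outer diameter 48, bore 30, 12 high (along its z), about 100 g, lies flat; origin at the centre of its underside. May be absent
- hook_tip: bystander: yellow crane hook tip casting, 60 x 50 block with a cone on top, 94 high in all, 0.8 kg; origin at the centre of its underside
- roll_pin: bystander: black steel roll pin standing on end, 24 diameter, 50 high; origin at the centre of its underside
- pin_punch: bystander: aluminium pin punch lying on the bench, 120 long (its x), 12 thick; origin under it, 58 from its butt

How it is judged:
By the outcome, as a careful person would: the job done as asked, in the order asked, and still so for the second after the job is handed in, with the robot touching nothing.
Of pack1, pack2, pack3, ring1, ring2, ring3 only 4 to 6 are there at a start; the rules pass over those that are not, and their reading is None.
At some moment in a run one of pack1, pack2, pack3, ring1, ring2, ring3 may be knocked a few centimetres aside while the robot is not near it.
Once in a run the grip may slacken for a moment while it holds something.
It also fails if it takes over 210 s, if anything falls off the work surface, if the arm or the gripper's body presses on something with over 40 N, if the wrist force passes 120 N, or if a joint passes its speed limit or range.

### The arm

A 6-joint arm with a two-finger parallel gripper is mounted at the origin on the work surface. World frame = base frame: x ahead of the robot, y to its left, z up, the work surface at z = 0. Lengths are in m, angles in degrees, forces in N, time in s.
With the tool pointing down it reaches from about 0.4 to 0.825 m from the base axis. Payload 7 kg.
Tool frame: the origin (TCP) lies midway between the tips of the shut fingers; the grasp point (between the pads) lies 19 mm behind it; z points along the fingers, y is the line along which they close (so a half turn about z gives the same grasp; the last joint's range is limited). The gripper opens to 88 mm and grips with 3 to 60 N. Pads are 19 mm wide; open, the fingers measure 130 mm over their backs; the gripper's body (78 mm by 193 mm) begins 47 mm behind the grasp point.
Start: joints at [16.507, 20.546, 0.682, 0, -70.136, -16.507], TCP at [0.675, -0, 0.202] pointing down, gripper open.
Joint ranges: [-176.03, 176.03], [-82.01, 121.73], [-58.28, 71.71], [-173.87, 95.51], [-174.79, -0.11], [-173.66, 173.66]. Speed limits (degrees/s): [136.94, 136.94, 172.46, 180, 180, 180].

### API

Orientations are given as a 3x3 rotation matrix whose columns are the frame's x, y, z axes.
In Python, from rig import robot gives the robot as it stands. Calls block until the motion is done:
- robot.goto(position, orientation): joint-space move of the TCP to a pose.
- robot.servo_line(position, ori=None, speed=0.15): straight line of the TCP; ori=None keeps the orientation; speed is the mean speed in m/s.
- robot.movej(angles): joint-space move.
- robot.move_gripper(opening): opening from 0.0 (shut) to 1.0 (fully open); the grip force is fixed at half the most; returns when the fingers have stopped.
- robot.dwell(seconds).
- robot.ik(position, orientation): joint angles nearest the present ones, or None.
- robot.grab_frame(name): name is "scene" or "side" or "wrist"; returns (picture, depth): 480x640x3 uint8, red, green, blue; 480x640 float32, m along the optical axis (not along the pixel's ray), 0 where there is no reading.
- robot.camera_info(name): a dict with "vfov" (degrees; the focal length in pixels is half the picture's height over the tangent of half this angle, whatever the lens; pixels are square), "cx", "cy" (the principal point, pixels), "k1" (the pictures are not rectified: a ray, as slopes to the right and down, at radius r is drawn at 1 + k1 r^2 times it, then the intrinsics apply), "view" (4x4, takes a point from world to camera coordinates); the wrist camera has in their place "T_tool_cam" (4x4, takes a point from camera to tool coordinates, whose origin is the TCP and whose axes are the flange's). Camera axes: x right, y down, z forward; pixel columns grow to the right and rows downward; lengths in m; the calibration is good to about 2 mm. A picture is of the moment at which its call begins: read the wrist's pose just before it. camera_info takes no time and is no camera call.
A pose or a line that the arm cannot do raises robot.Unreachable and nothing moves.
- robot.job_done(): hands the job in; it is judged then, once.
Readings, each from a call of its own:
- robot.read_t(): time.
- robot.read_qpos(): joint angles.
- robot.read_qvel(): joint speeds.
- robot.read_effort(): joint torques, N m.
- robot.read_position(): TCP position.
- robot.read_tcp_rot(): TCP orientation.
- robot.read_force(): force on the tool from outside, world axes, zero at the start.
- robot.read_ft_torque(): the same for the moment, N m.
- robot.read_grip_width(): opening from 0.0 (shut) to 1.0 (fully open).
- robot.read_finger_force(): force on a finger pad.
Only numpy, scipy, OpenCV 4.12 (cv2) and the standard library are available. Lean on these libraries where they do the work, as an engineer would, in place of code of your own. Each camera call takes 0.05 s, during which the arm holds its last target. There are 200 camera calls.

## Working session

There is one attempt and no reset: what is moved stays moved. The work goes in short steps, each a Python script; the robot and the scene stay as the last script left them, time stands still between calls to the robot, and variables do not carry over. Pictures are saved under pics/ and viewed, at most 16 in all, crops included, and the job is handed in when it is done.

```bash
ls; mkdir -p pics
python3 - <<'E'
from rig import robot
import cv2,numpy as np
for n in("scene","side","wrist"):
    p,d=robot.grab_frame(n); np.savez(f'pics/{n}0.npz',p=p,d=d); cv2.imwrite(f'pics/{n}0.png',p[:,:,::-1])
    print(n,robot.camera_info(n),d.min(),d.max(),(d==0).mean())
print(robot.read_t(),robot.read_tcp_rot())
E
```

```text
pics
scene {'vfov': 53.8395314959188, 'cx': 315.100396982269, 'cy': 242.09142883676873, 'k1': -0.06274219701672212, 'view': array([[ 0.83512092,  0.55004341, -0.00502982, -0.4705353 ],
       [ 0.44915059, -0.68715893, -0.57103095, -0.23399028],
       [-0.31754809,  0.47462075, -0.82091312,  1.28687627],
       [ 0.        ,  0.        ,  0.        ,  1.        ]])} 0.0 3.232044 0.003961588541666667
side {'vfov': 51.79183640572729, 'cx': 318.52257663386064, 'cy': 235.6569543276755, 'k1': -0.005084842780734062, 'view': array([[ 0.93965027, -0.34211958, -0.00340108, -0.5543556 ],
       [-0.22546087, -0.61170246, -0.7582793 ,  0.20040076],
       [ 0.25734175,  0.71328416, -0.65192096,  0.97202774],
       [ 0.        ,  0.        ,  0.        ,  1.        ]])} 0.0 2.8855255 0.00404296875
wrist {'vfov': 59.271097799958945, 'cx': 313.5271817919162, 'cy': 240.33407387119757, 'k1': -0.020323223925572096, 'T_tool_cam': array([[-9.40513737e-04, -9.59249207e-01, -2.82559859e-01,
         7.69245077e-02],
       [ 9.99999546e-01, -9.45416931e-04, -1.18993790e-04,
         1.54749216e-04],
       [-1.52992176e-04, -2.82559843e-01,  9.59249661e-01,
        -1.82374907e-01],
       [ 0.00000000e+00,  0.00000000e+00,  0.00000000e+00,
         1.00000000e+00]])} 0.0 0.8299659 0.003932291666666666
0.15 [[-4.00619152e-05 -9.99999193e-01 -1.27008815e-03]
 [-9.99999989e-01  4.02439996e-05 -1.43338401e-04]
 [ 1.43389399e-04  1.27008240e-03 -9.99999183e-01]]
```

View pics/scene0.png

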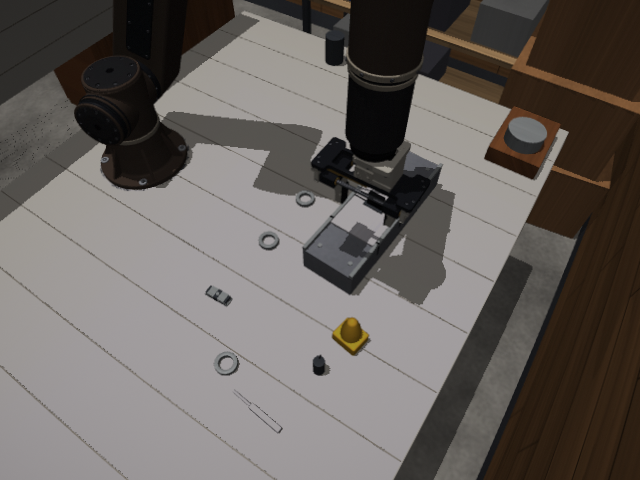

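View pics/side0.png

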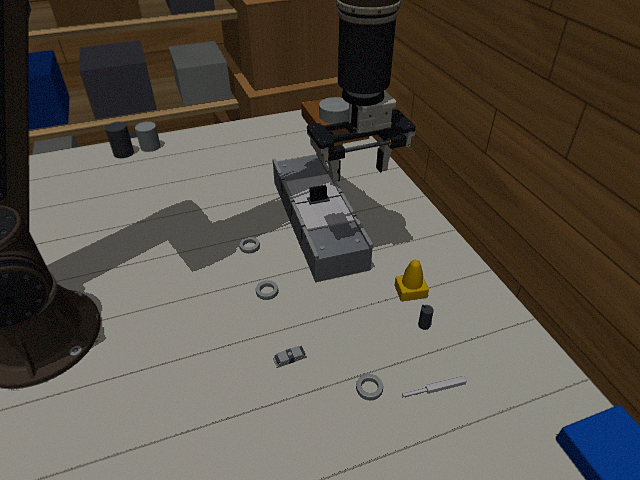

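```bash
cat > h.py <<'E'
from rig import robot
import cv2,numpy as np
def cam(n,pose=None):
    c=robot.camera_info(n); f=240/np.tan(np.radians(c['vfov']/2))
    K=np.array([[f,0,c['cx']],[0,f,c['cy']],[0,0,1]])
    if n=='wrist':
        T=np.eye(4);T[:3,:3],T[:3,3]=pose; W=T@c['T_tool_cam']
    else: W=np.linalg.inv(c['view'])
    return K,c['k1'],W
def rays(C,px):
    K,k1,W=C
    s=(np.atleast_2d(px).astype(float)-K[:2,2])/K[0,0]; u=s.copy()
    for _ in range(15): u=s/(1+k1*(u**2).sum(1,keepdims=True))
    return np.c_[u,np.ones(len(u))]@W[:3,:3].T, W[:3,3]
def plane(C,px,z):
    d,o=rays(C,px); return o+d*((z-o[2])/d[:,2])[:,None]
def proj(C,P):
    K,k1,W=C; p=(np.atleast_2d(P)-W[:3,3])@W[:3,:3]; s=p[:,:2]/p[:,2:]
    return s*(1+k1*(s**2).sum(1,keepdims=True))*K[0,0]+K[:2,2]
def cloud(C,d):
    v,u=np.mgrid[0:480,0:640]; r,o=rays(C,np.c_[u.ravel(),v.ravel()])
    return (o+r*d.reshape(-1,1)).reshape(480,640,3)
def shot(n):
    pose=(np.array(robot.read_tcp_rot()),np.array(robot.read_position())) if n=='wrist' else None
    p,d=robot.grab_frame(n); return p,d,cam(n,pose)
def ori(yaw):  # closing axis (tool y) at world angle yaw deg, z down
    a=np.radians(yaw); y=np.array([np.cos(a),np.sin(a),0]); z=np.array([0,0,-1.]); return np.c_[np.cross(y,z),y,z]
def topdown(C,d,p,name=None,x0=.25,x1=1.0,y0=-.5,y1=.6,s=.002):
    "rectified colour at z=0 (x up, y left)"
    xs=np.arange(x1,x0,-s);ys=np.arange(y1,y0,-s);Y,X=np.meshgrid(ys,xs)
    m=proj(C,np.c_[X.ravel(),Y.ravel(),0*X.ravel()]).astype(np.float32).reshape(*X.shape,2)
    return cv2.remap(p,m[...,0],m[...,1],cv2.INTER_LINEAR)
E
python3 - <<'E'
from h import *
S=cam('scene');D=cam('side')
for a,b in [((305,198),(250,244)),((269,240),(267,290)),((226,363),(369,387)),((218,295),(290,356)),((350,345),(412,295)),((319,366),(426,325))]:
    print(plane(S,a,.006)[0].round(3),plane(D,b,.006)[0].round(3))
z=np.load('pics/scene0.npz');P=cloud(S,z['d'])
print('box corners', [P[v,u].round(3) for u,v in((306,238),(352,282))])
z=np.load('pics/side0.npz');P=cloud(D,z['d'])
print([P[v,u].round(3) for u,v in((275,161),(315,262),(368,247),(318,190))])
E
```

```text
[0.457 0.115 0.006] [0.46  0.118 0.006]
[ 0.458 -0.039  0.006] [ 0.458 -0.039  0.006]
[ 0.566 -0.33   0.006] [ 0.566 -0.329  0.006]
[ 0.452 -0.219  0.006] [ 0.454 -0.217  0.006]
[ 0.754 -0.16   0.006] [ 0.743 -0.159  0.006]
[ 0.726 -0.232  0.006] [ 0.73  -0.24   0.006]
box corners [array([ 0.525,  0.018, -0.001]), array([ 0.694, -0.056,  0.057])]
[array([0.589, 0.334, 0.081]), array([ 0.564, -0.049,  0.063]), array([ 0.685, -0.052,  0.07 ]), array([0.637, 0.131, 0.111])]
```

View pics/wrist0.png

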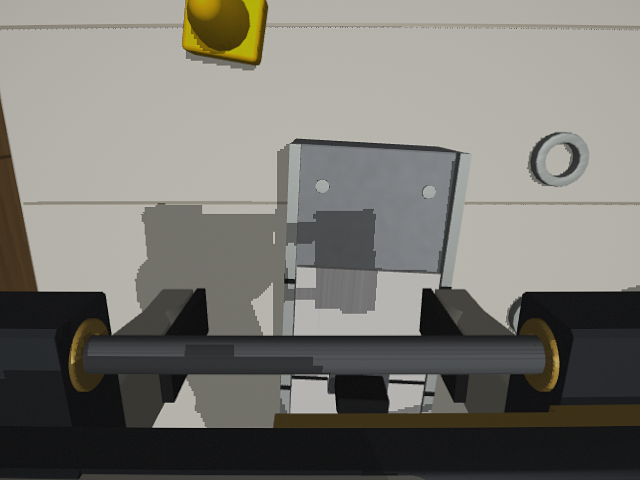

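```bash
python3 - <<'E'
from h import *
for p in ([.45,.14,.42],[.5,.14,.38],[.5,.14,.33]):
    q=robot.ik(p,ori(-90)); print(p,q)
    if q is not None: robot.goto(p,ori(-90)); break
for n in("scene","side","wrist"):
    p,d,C=shot(n); np.savez(f'pics/{n}1.npz',p=p,d=d,W=C[2]); cv2.imwrite(f'pics/{n}1.png',p[:,:,::-1])
    if n!='wrist':
        t=topdown(C,d,p); cv2.imwrite(f'pics/td_{n}1.png',t[:,:,::-1]); print(t.shape)
print(robot.read_t())
E
python3 -c "
import cv2,numpy as np
a=cv2.imread('pics/td_scene1.png');b=cv2.imread('pics/td_side1.png')
cv2.imwrite('pics/td1.png',cv2.resize(np.hstack([a,b]),None,fx=.72,fy=.72,interpolation=cv2.INTER_AREA))"
```

```text
[0.45, 0.14, 0.42] [ 41.29683598  -3.10232616  -0.28055981   0.         -92.82176635
  48.70316402]
(375, 550, 3)
(375, 550, 3)
1.5917
```

View pics/wrist1.png

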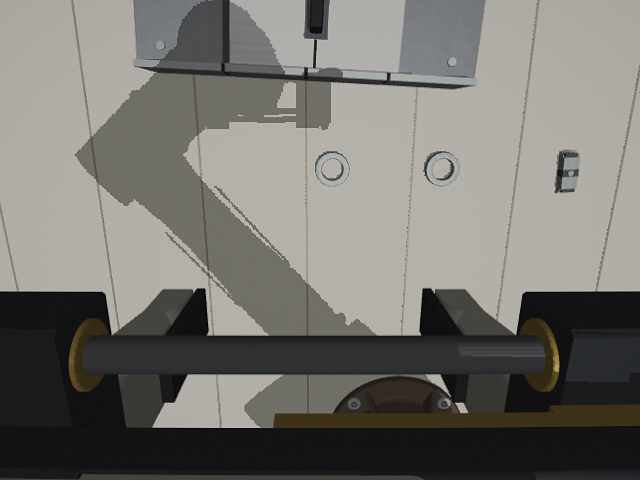

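View pics/td1.png

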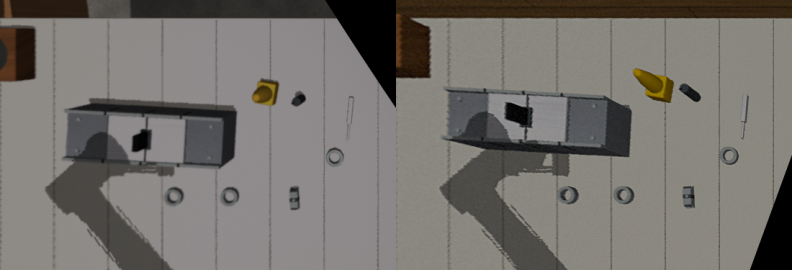

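```bash
cat >> h.py <<'E'
def boxpose(P,z0=.062,z1=.09):
    m=(P[...,2]>z0)&(P[...,2]<z1)&(P[...,0]>.5)&(P[...,0]<.8)&(P[...,1]>-.12)&(P[...,1]<.42)
    m=cv2.morphologyEx(m.astype(np.uint8),cv2.MORPH_OPEN,np.ones((3,3)))>0
    r=cv2.minAreaRect(P[m][:,:2].astype(np.float32)*1000); return r,m
E
python3 - <<'E'
from h import *
for p in ([.56,.14,.40],[.54,.14,.38],[.54,.14,.34]):
    if robot.ik(p,ori(-90)) is not None: robot.goto(p,ori(-90)); print(p);break
p,d,C=shot('wrist'); np.savez(f'pics/wrist2.npz',p=p,d=d,W=C[2]); cv2.imwrite(f'pics/wrist2.png',p[:,:,::-1])
print('wrist',boxpose(cloud(C,d))[0])
for n in('scene','side'):
    z=np.load(f'pics/{n}1.npz'); P=cloud(cam(n),z['d']); print(n,boxpose(P)[0], 'bench z',np.median(P[300:330,300:330,2]))
    g=(P[...,2]>.09)&(P[...,2]<.12)&(abs(P[...,0]-.64)<.06)&(abs(P[...,1]-.14)<.2)&(z['p'].max(2)<70)
    Q=P[g]; print('grip',len(Q),Q.min(0),Q.max(0),np.median(Q,0))
print(robot.read_t())
E
```

```text
[0.56, 0.14, 0.4]
wrist ((637.2644653320312, 144.56903076171875), (401.13421630859375, 130.53701782226562), 86.80607604980469)
scene ((639.2960205078125, 144.29104614257812), (403.8702087402344, 133.44883728027344), 87.2165298461914) bench z -1.1338170752550614e-05
grip 176 [0.62059738 0.1253243  0.0901009 ] [0.65838325 0.143757   0.11642699] [0.64077288 0.13027544 0.10850184]
side ((639.3141479492188, 147.2536163330078), (405.969482421875, 132.2286376953125), 86.87435913085938) bench z 0.0010270001845015253
grip 187 [0.61796707 0.12663714 0.09035359] [0.65751553 0.14537107 0.11696667] [0.63694223 0.13222193 0.10608511]
2.1667
```

View pics/wrist2.png

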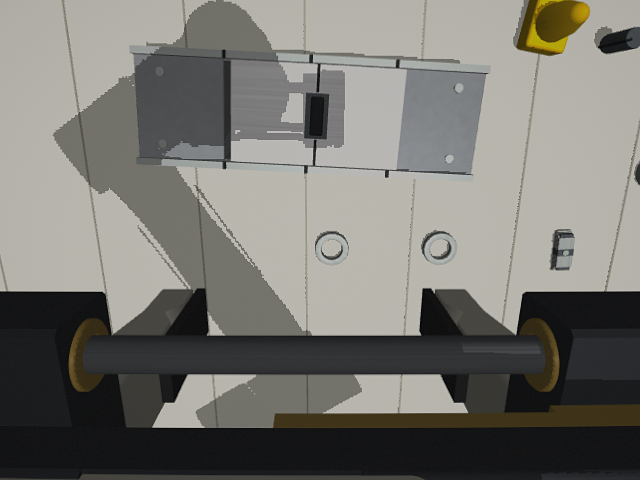

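```bash
cat >> h.py <<'E'
YB=-3.1; Rb=np.array([[np.cos(np.radians(YB)),-np.sin(np.radians(YB))],[np.sin(np.radians(YB)),np.cos(np.radians(YB))]])
BC=np.array([.638,.1455])
def b2w(x,y,z): return np.r_[BC+Rb@[x,y],z]
def w2b(p): return Rb.T@(np.asarray(p)[:2]-BC)
def parts(n,save=None):
    p,d,C=shot(n); P=cloud(C,d); x,y,z=P[...,0],P[...,1],P[...,2]
    B=(P[...,:2]-BC)@Rb
    m=(z>.007)&(z<.022)&(x>.3)&(x<.9)&(y>-.5)&(y<.5)&~((abs(B[...,0])<.08)&(abs(B[...,1])<.215))
    k,L,st,_=cv2.connectedComponentsWithStats(m.astype(np.uint8)); out=[]
    for i in range(1,k):
        if st[i,4]<60: continue
        q=P[L==i]; (c,s,a)=cv2.minAreaRect((q[:,:2]*1000).astype(np.float32))
        if s[0]<s[1]: a-=90;s=s[::-1]
        out.append((np.array(c)/1000,np.array(s).round(0),round(a%180,1),round(float(q[:,2].max()),3)))
    return out
E
python3 - <<'E'
from h import *
z=np.load('pics/wrist2.npz'); K,k,_=cam('wrist',(np.eye(3),np.zeros(3))); C=(K,k,z['W'])
for u,zz in(((224,166),.079),((306,169),.079),((387,173),.079),((311,57),.079),((315,164),.077),((316,94),.113),((316,139),.113)):
    P=plane(C,u,zz)[0]; print(u,P.round(4),w2b(P).round(4))
for n in('scene','side'):
    print(n)
    for o in parts(n): print(o)
E
```

```text
(224, 166) [0.5804 0.2441 0.079 ] [-0.0628  0.0953]
(306, 169) [0.5765 0.1474 0.079 ] [-0.0615 -0.0014]
(387, 173) [0.5716 0.0515 0.079 ] [-0.0612 -0.0974]
(311, 57) [0.6993 0.141  0.079 ] [ 0.0614 -0.0012]
(315, 164) [0.5821 0.1368 0.077 ] [-0.0553 -0.0117]
(316, 94) [0.659  0.1357 0.113 ] [ 0.0215 -0.0086]
(316, 139) [0.6129 0.1358 0.113 ] [-0.0246 -0.011 ]
scene
(array([0.85439459, 0.49669919]), array([90.,  7.]), 0.5, 0.022)
(array([0.45819391, 0.11372835]), array([47., 45.]), 124.8, 0.015)
(array([ 0.45888763, -0.04073037]), array([48., 45.]), 127.6, 0.017)
(array([ 0.45271136, -0.21897972]), array([56., 23.]), 2.7, 0.019)
(array([ 0.75520874, -0.16338042]), array([70., 35.]), 29.1, 0.022)
(array([ 0.56619165, -0.33048148]), array([47., 47.]), 130.2, 0.018)
(array([ 0.67284619, -0.37102161]), array([121.,  13.]), 174.2, 0.016)
side
(array([0.45714212, 0.11472404]), array([48., 47.]), 110.9, 0.017)
(array([ 0.45729538, -0.03882253]), array([48., 47.]), 113.4, 0.016)
(array([ 0.73232233, -0.15988669]), array([72., 38.]), 134.7, 0.022)
(array([ 0.72422021, -0.24133371]), array([24., 12.]), 145.8, 0.022)
(array([ 0.45198862, -0.21810324]), array([55., 25.]), 3.9, 0.019)
(array([ 0.56539728, -0.3288035 ]), array([48., 46.]), 68.1, 0.016)
(array([ 0.67333685, -0.36987555]), array([121.,  14.]), 174.8, 0.017)
```

```bash
sed -i 's/^BC=.*/BC=np.array([.638,.1443])/' h.py
cat >> h.py <<'E'
def shutter(y0,y1,name):
    "grip at box y0, slide to y1, release, up, picture"
    O=ori(YB-90)
    robot.goto(b2w(0,y0,.16),O); robot.move_gripper(.6); robot.servo_line(b2w(0,y0,.084))
    robot.move_gripper(0); g=robot.read_grip_width(); a=w2b(robot.read_position())
    robot.servo_line(b2w(0,y1,.084),speed=.06); print('grip',g,robot.read_grip_width(),'F',np.round(robot.read_force(),1),a,w2b(robot.read_position()))
    robot.dwell(.2); robot.move_gripper(.6); robot.servo_line(b2w(0,y1,.16)); look(name)
def look(name):
    robot.goto([.56,.14,.40],ori(-90)); p,d,C=shot('wrist'); np.savez(f'pics/{name}.npz',p=p,W=C[2],d=d); cv2.imwrite(f'pics/{name}.png',p[:,:,::-1]); P=cloud(C,d)
    m=(P[...,2]>.105)&(P[...,2]<.12); Q=P[m]; Q=Q[(abs(Q[:,0]-.638)<.05)]; b=(Q[:,:2]-BC)@Rb
    print(name,'grip box xy',b.mean(0).round(4),np.ptp(b,0).round(3),'t',robot.read_t())
E
python3 - <<'E'
from h import *
shutter(-.010,-.096,'w3')
E
```

```text
grip 0.15093957479680584 0.1522164594072969 F [-0.7  0.7  5.3] [ 4.92948131e-05 -9.81189615e-03] [ 5.40788854e-05 -9.68900361e-02]
w3 grip box xy [-0.0004 -0.0966] [0.04  0.014] t 9.8
```

View pics/w3.png

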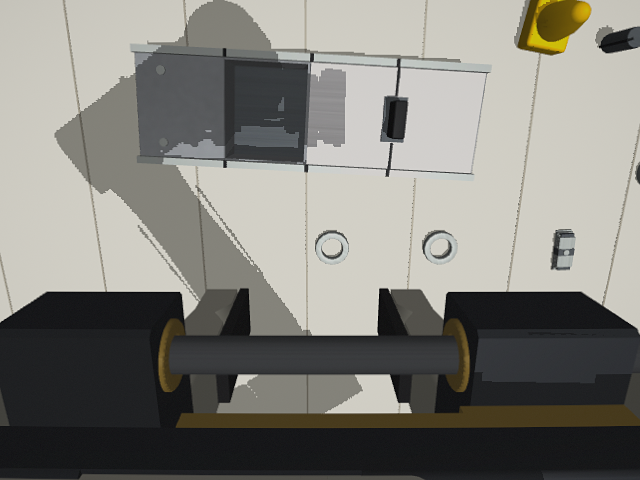

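```bash
cat >> h.py <<'E'
def find(kind):
    r={}
    for n in('scene','side'):
        r[n]=[o for o in parts(n) if o[3]<.021 and (40<o[1][0]<52 and o[1][1]>40 if kind=='ring' else 50<o[1][0]<66 and 17<o[1][1]<30)]
    for n in r: print(n,kind,[(o[0].round(3),o[2]) for o in r[n]])
    out=[]
    for o in r['scene']+r['side']:
        for k in out:
            if np.linalg.norm(k[0][0]-o[0])<.02: k.append(o); break
        else: out.append([o])
    return [(np.mean([o[0] for o in k],0),k[0][2]) for k in out]
def pick(c,yaw,w,wopen):
    yaw=(yaw+180)%180-180   # -180..0
    O=ori(yaw); robot.goto([*c,.12],O); robot.move_gripper(wopen); robot.servo_line([*c,.035],speed=.2); robot.servo_line([*c,.003],speed=.08)
    robot.move_gripper(0); g=robot.read_grip_width(); robot.servo_line([*c,.17],speed=.15)
    g2=robot.read_grip_width(); print('pick w',g*88,g2*88,'t',robot.read_t()); return abs(g2*88-w)<5
def place(bx,by,w,wrel,z):
    O=ori(YB+180); robot.goto(b2w(bx,by,.17),O); g=robot.read_grip_width()*88; print('over bay',g)
    if abs(g-w)>5: print('LOST'); return False
    robot.servo_line(b2w(bx,by,z),speed=.12); print('low',robot.read_grip_width()*88)
    robot.move_gripper(wrel); robot.dwell(.2); robot.servo_line(b2w(bx,by,.17),speed=.2); return True
E
python3 - <<'E'
from h import *
f=find('pack'); print(f)
c,a=f[0]
if pick(c,a-90,22,.6): place(0,.049,22,.5,.05)
look('w4'); find('pack'); find('ring')
E
```

```text
scene pack [(array([ 0.453, -0.219]), 2.4)]
side pack [(array([ 0.453, -0.217]), 3.3)]
[(array([ 0.45281299, -0.21798029]), 2.4)]
pick w 0.41572413725795243 0.519023925344966 t 15.2083
w4 grip box xy [-0.0006 -0.0966] [0.04  0.014] t 16.875
scene pack [(array([ 0.454, -0.219]), 2.6)]
side pack [(array([ 0.452, -0.218]), 4.8)]
scene ring [(array([0.459, 0.112]), 123.5), (array([ 0.459, -0.042]), 4.6), (array([ 0.567, -0.331]), 131.8)]
side ring [(array([0.457, 0.115]), 109.3), (array([ 0.457, -0.04 ]), 118.9), (array([ 0.566, -0.329]), 61.0)]
```

View pics/w4.png

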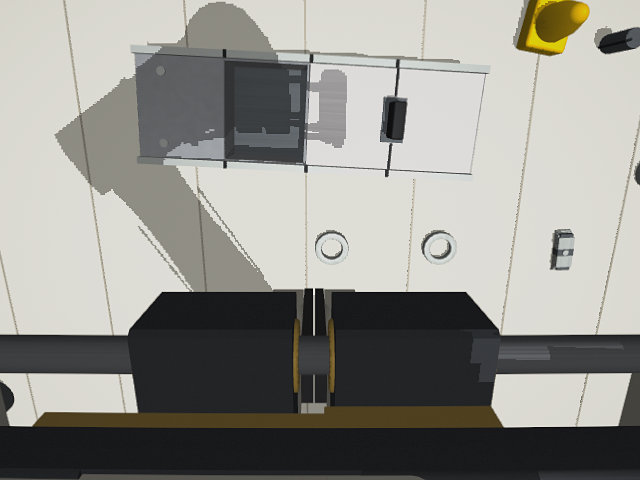

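Run:
```python
from h import *
c=(.453,-.218); robot.goto([*c,.12],ori(-87.6)); robot.move_gripper(.6); robot.servo_line([*c,.003],speed=.1)
print(robot.read_position(),robot.read_force(),robot.read_tcp_rot())
p,d,C=shot('side'); a=p[250:450,180:400]; robot.move_gripper(.3); print(robot.read_grip_width()*88,robot.read_position())
q,d,C=shot('side'); b=q[250:450,180:400]
cv2.imwrite('pics/s5.png',cv2.resize(np.hstack([a,b])[:,:,::-1],None,fx=1.8,fy=1.8))
```

```text
[ 0.45349216 -0.21806762  0.00352805] [ 0.69378188 -0.28038211 -1.11079989] [[ 9.99118057e-01  4.19761385e-02  1.05474803e-03]
 [ 4.19763181e-02 -9.99118595e-01 -1.48776266e-04]
 [ 1.04757332e-03  1.92919492e-04 -9.99999433e-01]]
26.459801374145535 [ 0.45298803 -0.21798761  0.00298462]
```

View pics/s5.png

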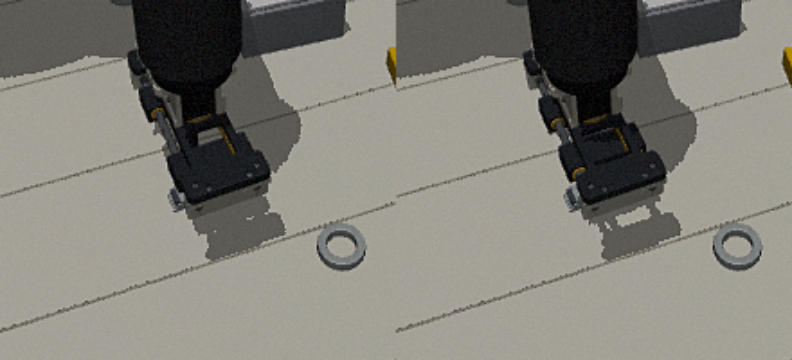

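Run:
```python
from h import *
robot.move_gripper(.1); print(robot.read_grip_width()*88,robot.read_finger_force(),robot.read_force())
c=(.453,-.218); robot.servo_line([*c,.05],speed=.1);print(robot.read_grip_width()*88,robot.read_finger_force(),robot.read_force())
p,d,C=shot('side'); a=p[250:450,180:400]; q,d,C=shot('scene'); b=q[200:400,110:330]
cv2.imwrite('pics/s6.png',cv2.resize(np.hstack([a,b])[:,:,::-1],None,fx=1.8,fy=1.8)); print(robot.read_t())
```

```text
8.929621046000856 0.0 [-1.74585648 -0.15355696  0.04722973]
8.337306941783364 0.0 [-0.86958326 -0.235304   -0.1671828 ]
23.175
```

View pics/s6.png

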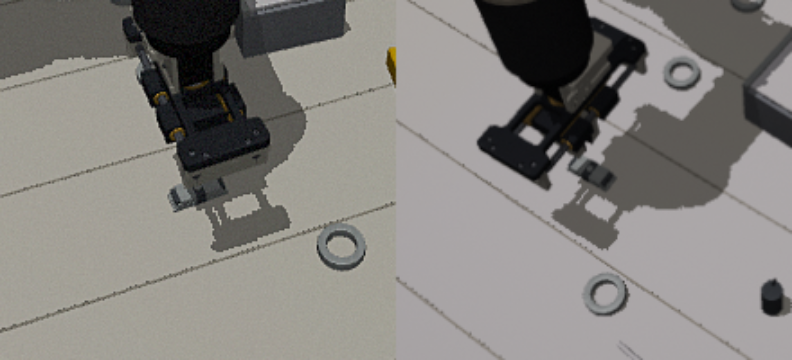

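Run:
```python
from h import *
c=(.453,-.13); robot.servo_line([*c,.05],speed=.2); f0=np.array(robot.read_force()); robot.servo_line([*c,.004],speed=.15)
z=.004
while z>-.03:
    robot.servo_line([*c,z],speed=.03); f=np.array(robot.read_force())-f0
    print(round(z,3),np.round(robot.read_position()[2],4),f.round(1))
    if abs(f[2])>4: break
    z-=.002
p,d,C=shot('wrist'); cv2.imwrite('pics/w7.png',p[:,:,::-1])
robot.servo_line([*c,.05],speed=.1);print(robot.read_t())
```

```text
0.004 0.0048 [ 1.  -0.1 -0.1]
0.002 0.0021 [ 0.5 -0.4  1.3]
0.0 -0.0001 [-0.2  1.3  0.4]
-0.002 -0.0022 [ 1.   0.2 -0.3]
-0.004 -0.0042 [1.3 1.3 0.2]
-0.006 -0.0061 [ 0.5  1.3 -0.7]
-0.008 -0.0081 [ 0.4 -0.7 -0.2]
-0.01 -0.0101 [0.9 1.2 0.6]
-0.012 -0.0121 [1.3 0.1 0.6]
-0.014 -0.0141 [-0.5  0.1 -1. ]
-0.016 -0.0161 [ 1.   0.4 -0.7]
-0.018 -0.0181 [ 0.5 -0.2 -0.2]
-0.02 -0.0201 [0.8 0.4 0.7]
-0.022 -0.0221 [0.8 0.2 0.4]
-0.024 -0.024 [1.1 0.5 0.5]
-0.026 -0.0242 [-7.7  4.5 31.1]
29.1833
```

The fingertips turn out to sit about 24 mm above the reported TCP (contact came at z = -0.024), so I correct all the heights for that.

```bash
sed -i 's/\*c,\.003\]/*c,-.020]/; s/\*c,\.035\]/*c,.012]/; s/y0,\.084/y0,.064/; s/y1,\.084/y1,.064/' h.py
python3 - <<'E'
from h import *
robot.goto([.45,-.05,.2],ori(-90))
f=find('pack'); 
c,a=(f[0] if f else (np.array([.453,-.218]),3))
if pick(c,a-90,22,.6): place(0,.049,22,.5,.026)
look('w8'); find('pack'); find('ring')
E
```

```text
scene pack [(array([ 0.453, -0.219]), 3.9)]
side pack [(array([ 0.452, -0.217]), 4.6)]
pick w 22.02455930422726 21.8874762125513 t 34.9333
over bay 21.475654640841256
low 21.54918632535747
w8 grip box xy [-0.0005 -0.0966] [0.04  0.014] t 41.475
scene pack []
side pack []
scene ring [(array([0.459, 0.113]), 123.6), (array([ 0.482, -0.067]), 35.7), (array([ 0.566, -0.331]), 102.8)]
side ring [(array([0.457, 0.114]), 101.4), (array([ 0.481, -0.066]), 50.3), (array([ 0.565, -0.329]), 65.7)]
```

View pics/w8.png

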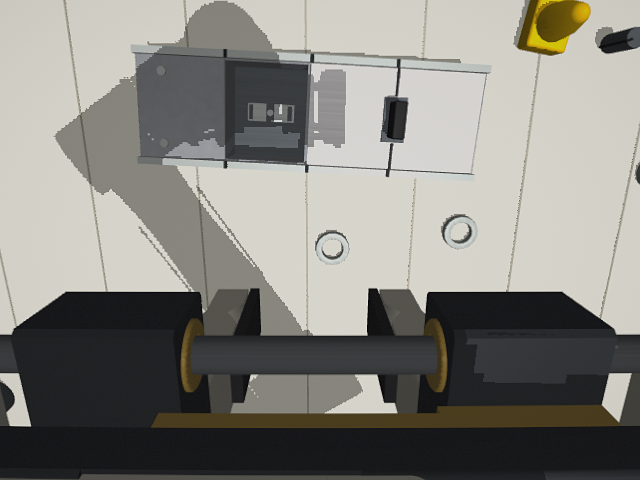

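The pack lies in the left bay at about (270,112), the shutter is still at the right mark, and ring 2 has been knocked to (0.482, -0.067). Next I move the shutter to the left mark.

Run:
```python
from h import *
shutter(-.0966,.0955,'w9')
f=find('ring')
c,_=f[0]
if pick(c,YB-90,48,.85): place(0,-.049+.012,48,.68,.048)
find('ring');print(robot.read_t())
```

```text
grip 0.15528534731808832 0.15745145698054888 F [-1.5  0.8  4.6] [ 4.89679974e-05 -9.66073274e-02] [0.0001272 0.0964302]
w9 grip box xy [-0.0003  0.0953] [0.04  0.014] t 50.9417
scene ring [(array([0.459, 0.112]), 126.7), (array([ 0.483, -0.067]), 35.2), (array([ 0.566, -0.331]), 30.5)]
side ring [(array([0.457, 0.114]), 79.8), (array([ 0.481, -0.066]), 72.9), (array([ 0.565, -0.33 ]), 72.6)]
pick w 46.40363755037172 46.58409211557703 t 56.0583
over bay 46.581463238148736
low 46.95260591402565
scene ring [(array([ 0.482, -0.067]), 72.2), (array([ 0.567, -0.331]), 40.7)]
side ring [(array([ 0.481, -0.066]), 72.3), (array([ 0.566, -0.329]), 170.0)]
60.0417
```

View pics/w9.png

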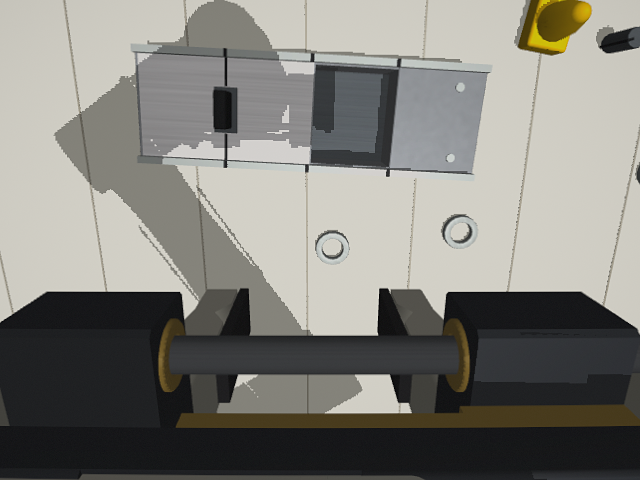

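The shutter pointer is on the left mark at (225,163), the right bay is open, and the first ring has been dropped in. Two rings are left.

Run:
```python
from h import *
for by in(-.064,-.036):
    f=find('ring')
    c,_=f[0]
    if not(pick(c,YB-90,48,.85) and place(0,by,48,.68,.048)): print('FAIL',c); break
look('w10'); find('ring')
```

```text
scene ring [(array([ 0.483, -0.067]), 38.3), (array([ 0.567, -0.331]), 129.3)]
side ring [(array([ 0.481, -0.066]), 122.6), (array([ 0.565, -0.329]), 65.9)]
pick w 47.00790567774883 46.862949620812216 t 65.475
over bay 46.75389129623511
low 47.158374440706986
scene ring [(array([ 0.566, -0.332]), 34.2)]
side ring [(array([ 0.565, -0.33 ]), 65.1)]
pick w 46.17525843101367 46.27890584449369 t 75.425
over bay 46.17272243915422
low 46.37652032841172
w10 grip box xy [0.0001 0.0953] [0.04  0.015] t 81.4167
scene ring []
side ring []
```

View pics/w10.png

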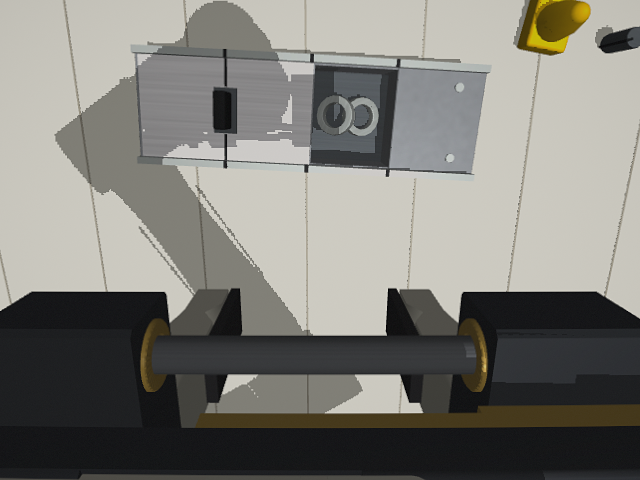

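Run:
```python
from h import *
shutter(.0953,0.,'w11')
z=cv2.imread('pics/w11.png')[40:190,240:390]; cv2.imwrite('pics/w11c.png',cv2.resize(z,None,fx=4,fy=4,interpolation=cv2.INTER_CUBIC))
for n in('scene','side'):
  print([(o[0].round(3),o[1]) for o in parts(n) if o[0][1]<.45])
```

```text
grip 0.16007728967105145 0.15693380345092817 F [-1.9  0.4  5.3] [4.25204735e-05 9.54312098e-02] [ 1.53437681e-05 -3.02196509e-04]
w11 grip box xy [-0.0005 -0.0006] [0.039 0.014] t 89.1
[(array([ 0.756, -0.163]), array([70., 34.])), (array([ 0.673, -0.371]), array([121.,  13.]))]
[(array([ 0.733, -0.16 ]), array([71., 35.])), (array([ 0.724, -0.241]), array([23., 13.])), (array([ 0.674, -0.37 ]), array([121.,  14.]))]
```

View pics/w11c.png

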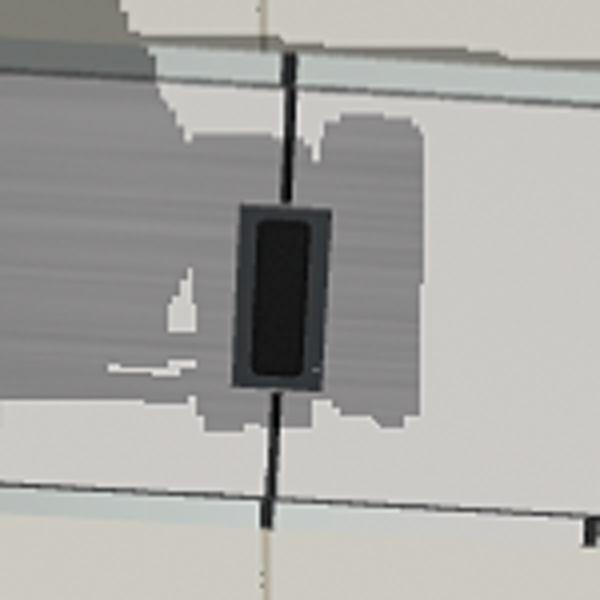

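Run:
```python
from h import *
shutter(-.0004,.0008,'w12')
z=cv2.imread('pics/w12.png')[40:190,240:390]; cv2.imwrite('pics/w12c.png',cv2.resize(z,None,fx=4,fy=4,interpolation=cv2.INTER_CUBIC))
```

```text
grip 0.15642551217316253 0.15639356008727698 F [-0.3 -1.3  2.4] [ 2.14802711e-05 -3.93653227e-04] [1.50394886e-05 6.04343229e-04]
w12 grip box xy [-0.0004  0.0003] [0.04  0.014] t 95.025
```

View pics/w12c.png

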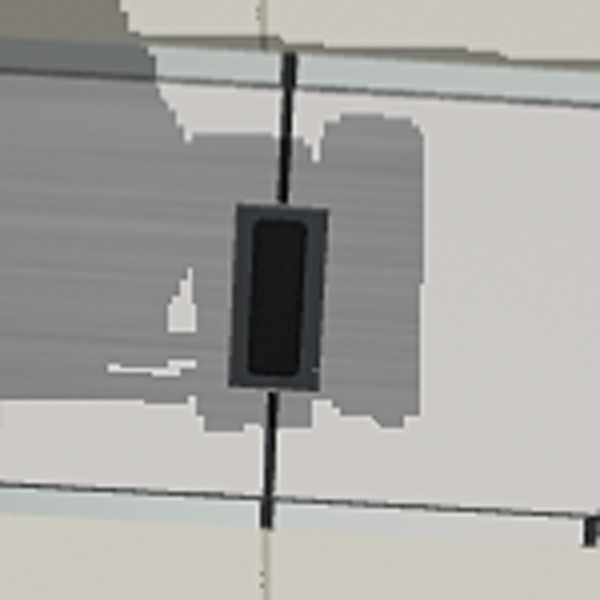

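The pointer line now runs straight into the centre mark on both rails, at (267,510) in front and (289,70) at the back.

```bash
python3 -c "
from rig import robot
print(robot.job_done(),robot.read_t())"
```

```text
the job is handed in; nothing more can be done
the job is handed in; nothing more can be done
```

The job is handed in: the one latch spring pack present is in the left bay, all three ring gauges are in the right bay, the shutter's pointer is on the centre mark, and the hook tip, roll pin and pin punch were not touched; it took about 95 s of the 210 s.

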